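# Stroke the sample-box lids shut

## Robot

A 7-joint arm with a two-finger parallel gripper is mounted at the origin on the work surface. World frame = base frame: x ahead of the robot, y to its left, z up, the work surface at z = 0. Lengths are in m, angles in degrees, forces in N, time in s.
With the tool pointing down it reaches from about 0.4 to 0.875 m from the base axis. Payload 6.5 kg.
Tool frame: the origin (TCP) lies midway between the tips of the shut fingers; the grasp point (between the pads) lies 19 mm behind it; z points along the fingers, y is the line along which they close (so a half turn about z gives the same grasp; the last joint's range is limited). The gripper opens to 88 mm and grips with 3 to 60 N. Pads are 18 mm wide; open, the fingers measure 123 mm over their backs; the gripper's body (75 mm by 187 mm) begins 45 mm behind the grasp point.
Start: joints at [-70.543, 30.733, -0.252, 88.115, 0.149, 61.152, -4.079], TCP at [0.257, 0.597, 0.239] pointing down, gripper open.
Joint ranges: [-154.64, 154.64], [-21.42, 123.67], [-72.66, 72.17], [13.99, 137.28], [-74.86, 254.86], [10.95, 109.41], [-158.01, 158.01]. Speed limits (degrees/s): [136.94, 136.94, 180, 180, 180, 180, 180].

## Interface

Orientations are given as a 3x3 rotation matrix whose columns are the frame's x, y, z axes.
In Python, from bench import arm gives the robot as it stands.
- The arm moves only by the tool jog_arm, never from a script. Its argument "commands" is a list of rows, each a list of 3 entries, a list of its own where there are three numbers: the shift along the tool's x, y, z in cm, then the turn, a rotation vector about the tool's x, y, z in degrees, then the opening, from 0 (shut) to 1 (fully open). A call has 1 to 20 rows; each row shifts and turns the commanded pose from where the row before left it, along the tool's axes as they then stand; what a row does not reach is not made up. A row lasts 1/8 s, in which the tool goes at most 62.5 mm and 10.7 degrees, less where a joint would pass 70% of its speed; a pose out of reach is approached as far as the arm can. A call is refused whole if a number of a shift passes 6.25 or a number of a turn 10.7, either way. A call with a gripper value outside its range is refused whole. The fingers move at their own pace and stop on an object; "newtons" is the grip in N (left out, the last holds). Time passes only in rows, so rows that do not move let the fingers close. It gives the time, the measured TCP pose, the force, the opening and the grip force at its end, in the units of the state.
- arm.get_state(): the state, without advancing time (a new reading comes with each control period).
- arm.read_camera(name): name is "scene" or "top" or "wrist"; returns the picture (384x512x3 uint8, red, green, blue); there is no depth.
- arm.camera_params(name): a dict with "intrinsics" (3x3 intrinsics, pixels), "extrinsics" (4x4, takes a point from camera to world coordinates). Camera axes: x right, y down, z forward; pixel columns grow to the right and rows downward; lengths in m; the calibration is good to about 2 mm. A picture is of the moment at which its call begins: read the wrist's pose just before it. camera_params takes no time and is no camera call; for the wrist camera it gives the pose at the moment of the call.
- arm.close_job(): hands the job in; it is judged then, once.
The state is a dict: "time": time; "q": joint angles; "joint_velocities": joint speeds; "joint_efforts": joint torques, N m; "position": TCP position; "tool_rot": TCP orientation; "ft_force": force on the tool from outside, world axes, zero at the start; "wrist_torque": the same for the moment, N m; "opening": finger opening in m; "gripper_force": force on a finger pad.
Only numpy, scipy, OpenCV 4.12 (cv2) and the standard library are available. Lean on these libraries where they do the work, as an engineer would, in place of code of your own. Each camera call takes 0.05 s, during which the arm holds its last target. There are 200 camera calls.

## Task

The five flip lids of the black sample box stand open. Starting at the end with the round finger tab, run your fingertips lightly along the row, close over the box, so that each lid in turn is folded down shut under them as they pass over it, right to the far end, then move clear. Grasp nothing: do not lift or shove the box, press hard on it, or disturb the things around it.

Things in the scene. Friction and masses are not known exactly. Their poses are not given: they have to be found in the camera images.
- sample_box: Black plastic box loose on the bench, 0.9 kg, 50 (x) by 194 (y) by 35 mm high: five wells in a row along y, 38 mm apart, each with a white flip lid. A half-round finger tab (8 mm thick, at bench level) sticks out to 132 mm from the middle at the -y end only. Origin: centre of underside; z up; any yaw. Both ends are clear; low things (under 45 mm) stand 15 mm or more off its long sides.
- lid1 (a joint): Lid 1 of 5 (1 is next to the tab): angle, 0 shut flat, 1.25 to 1.85 at the start (upright), stop at 1.95. Plate 44 mm wide, 34 long, 3 thick, 10 g. Hinge across the box, 36.5 mm above the bench, at the tab side of its well: it folds down away from the tab, to the box's +y. Slightly stiff hinge (0.004 Nm): it stays at any angle, neither falls nor springs.
- lid2 (a joint): Lid 2 of 5 (1 is next to the tab): angle, 0 shut flat, 1.25 to 1.85 at the start (upright), stop at 1.95. Plate 44 mm wide, 34 long, 3 thick, 10 g. Hinge across the box, 36.5 mm above the bench, at the tab side of its well: it folds down away from the tab, to the box's +y. Slightly stiff hinge (0.004 Nm): it stays at any angle, neither falls nor springs.
- lid3 (a joint): Lid 3 of 5 (1 is next to the tab): angle, 0 shut flat, 1.25 to 1.85 at the start (upright), stop at 1.95. Plate 44 mm wide, 34 long, 3 thick, 10 g. Hinge across the box, 36.5 mm above the bench, at the tab side of its well: it folds down away from the tab, to the box's +y. Slightly stiff hinge (0.004 Nm): it stays at any angle, neither falls nor springs.
- lid4 (a joint): Lid 4 of 5 (1 is next to the tab): angle, 0 shut flat, 1.25 to 1.85 at the start (upright), stop at 1.95. Plate 44 mm wide, 34 long, 3 thick, 10 g. Hinge across the box, 36.5 mm above the bench, at the tab side of its well: it folds down away from the tab, to the box's +y. Slightly stiff hinge (0.004 Nm): it stays at any angle, neither falls nor springs.
- lid5 (a joint): Lid 5 of 5 (1 is next to the tab): angle, 0 shut flat, 1.25 to 1.85 at the start (upright), stop at 1.95. Plate 44 mm wide, 34 long, 3 thick, 10 g. Hinge across the box, 36.5 mm above the bench, at the tab side of its well: it folds down away from the tab, to the box's +y. Slightly stiff hinge (0.004 Nm): it stays at any angle, neither falls nor springs.
- well1 (a point): Point fixed on the box: middle of the top face of lid 1 when it is shut, 38 mm above the bench, 17 mm from that lid's hinge. Axes parallel to the box's. A lid standing upright reaches to about 72 mm above the bench.
- well2 (a point): Point fixed on the box: middle of the top face of lid 2 when it is shut, 38 mm above the bench, 17 mm from that lid's hinge. Axes parallel to the box's. A lid standing upright reaches to about 72 mm above the bench.
- well3 (a point): Point fixed on the box: middle of the top face of lid 3 when it is shut, 38 mm above the bench, 17 mm from that lid's hinge. Axes parallel to the box's. A lid standing upright reaches to about 72 mm above the bench.
- well4 (a point): Point fixed on the box: middle of the top face of lid 4 when it is shut, 38 mm above the bench, 17 mm from that lid's hinge. Axes parallel to the box's. A lid standing upright reaches to about 72 mm above the bench.
- well5 (a point): Point fixed on the box: middle of the top face of lid 5 when it is shut, 38 mm above the bench, 17 mm from that lid's hinge. Axes parallel to the box's. A lid standing upright reaches to about 72 mm above the bench.
- tin: Bystander beside the sample box: open aluminium tin, diameter 50, height 35 mm. Origin: centre of the underside.
- weight: Bystander beside the sample box: steel knob weight, diameter 30, height 44 mm. Origin: centre of the underside.
- stopper: Bystander beside the sample box: black rubber stopper, diameter 32, height 28 mm. Origin: centre of the underside.
- spatula: Bystander beside the sample box: lab spatula lying flat, 153 mm long, round wooden handle, narrow steel blade. Origin: on its underside, near its middle.
- core: Bystander to the robot's left: black asphalt core, a disc of diameter 100, height 50 mm. Origin: centre of the underside.
- bottle: Bystander to the robot's right: white bottle with a red cap, diameter 64, height 150 mm. Origin: centre of the underside.
- dish: Bystander to the robot's right, nearer the robot: shallow glass dish, diameter 90, height 20 mm. Origin: centre of the underside.
Not all that is in view belongs to the job. Of the things that look like the sample_box, the middle-sized one is meant.

How it is judged (in metres and radians):
On the way, in this order (a step that is already met when the one before it is completed fails the run):
1. lid 1 is shut while the fingertips pass low over it (value of joint lid1 below 0.2 rad and horizontal distance between the grasp point and well1 below 0.03 m and z of the grasp point in the frame of well1 below 0.05 m), for 0.04 s.
2. lid 2 is shut while the fingertips pass low over it (value of joint lid2 below 0.2 rad and horizontal distance between the grasp point and well2 below 0.03 m and z of the grasp point in the frame of well2 below 0.05 m), for 0.04 s.
3. lid 3 is shut while the fingertips pass low over it (value of joint lid3 below 0.2 rad and horizontal distance between the grasp point and well3 below 0.03 m and z of the grasp point in the frame of well3 below 0.05 m), for 0.04 s.
4. lid 4 is shut while the fingertips pass low over it (value of joint lid4 below 0.2 rad and horizontal distance between the grasp point and well4 below 0.03 m and z of the grasp point in the frame of well4 below 0.05 m), for 0.04 s.
5. lid 5 is shut while the fingertips pass low over it (value of joint lid5 below 0.2 rad and horizontal distance between the grasp point and well5 below 0.03 m and z of the grasp point in the frame of well5 below 0.05 m), for 0.04 s.
At the end, for the whole second after the job is handed in: All five lids are within 0.2 rad of flat shut; the box stands flat and still on the bench, each end within 25 mm of where it was (value of joint each of lid1, lid2, lid3, lid4, lid5 below 0.2 rad and linear speed of sample_box below 0.01 m/s and angle between sample_box's own z axis and vertical below 0.05 rad and height (world z) of sample_box below 0.005 m and distance of each of well1, well5 from where it was at the start of the episode below 0.025 m); the robot touches nothing.
It fails at once if the box is lifted or tipped (height (world z) of sample_box above 0.008 m or angle between sample_box's own z axis and vertical above 0.12 rad).
It fails at once if the box is shoved by more than 25 mm (distance of any of well1, well5 from where it was at the start of the episode above 0.025 m).
It fails at once if the box or its lids are pressed with more than 30 N (contact force between the arm and sample_box above 30 N).
It fails at once if a bystander is moved or raised by more than 20 mm (distance of any of tin, weight, stopper, spatula, core, bottle, dish from where it was at the start of the episode above 0.02 m).
It also fails if it takes over 38 s, if anything falls off the work surface, if the arm or the gripper's body presses on something with over 40 N, if the wrist force passes 120 N, or if a joint passes its speed limit or range.

## Working session

There is one attempt and no reset: what is moved stays moved. The work goes in short steps, Python scripts to look and compute and a tool call to move; the robot and the scene stay as the last step left them, time stands still between calls to the robot, and variables do not carry over. Pictures are saved under pics/ and viewed, at most 10 in all, crops included, and the job is handed in when it is done.

Besides the shell and the picture viewer there is one more tool, called after ">>>" by a JSON object that holds its "name" and its "arguments", one argument or row to a line. jog_arm: Moves the arm, as the interface text tells. Its arguments: {"type":"object","properties":{"commands":{"type":"array"},"newtons":{"type":"number"}},"required":["commands"]}

```bash
mkdir -p pics; python3 - <<'E'
from bench import arm
import cv2,numpy as np
s=arm.get_state();print(s['time'],s['position'],s['tool_rot'],s['opening'])
for n in ('top','scene'):
    im=arm.read_camera(n);cv2.imwrite(f'pics/{n}0.png',cv2.resize(im[:,:,::-1],(800,600),interpolation=cv2.INTER_CUBIC));np.save(f'{n}0.npy',im)
    p=arm.camera_params(n);print(n,np.round(p['intrinsics'],1).tolist(),np.round(p['extrinsics'],3).tolist())
E
```

```text
0.0 [0.25634637 0.5966506  0.23783932] [[-9.18843215e-01  3.94622389e-01 -5.62725961e-04]
 [ 3.94622766e-01  9.18841730e-01 -1.65753841e-03]
 [-1.37045671e-04 -1.74508240e-03 -9.99998468e-01]] 0.0880178692914471
top [[440.1, 0.0, 244.2], [0.0, 440.1, 190.2], [0.0, 0.0, 1.0]] [[-0.019, -0.992, 0.123, 0.351], [-1.0, 0.022, 0.02, -0.067], [-0.022, -0.123, -0.992, 1.261], [0.0, 0.0, 0.0, 1.0]]
scene [[359.4, 0.0, 251.2], [0.0, 359.4, 191.3], [0.0, 0.0, 1.0]] [[0.28, 0.724, -0.63, 1.131], [0.96, -0.209, 0.186, -0.258], [0.003, -0.657, -0.754, 0.835], [0.0, 0.0, 0.0, 1.0]]
```

View pics/top0.png

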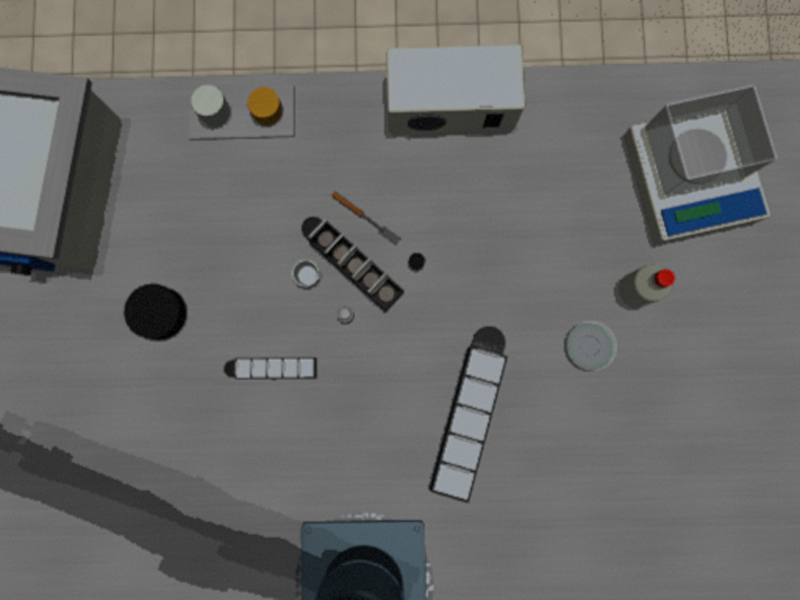

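View pics/scene0.png

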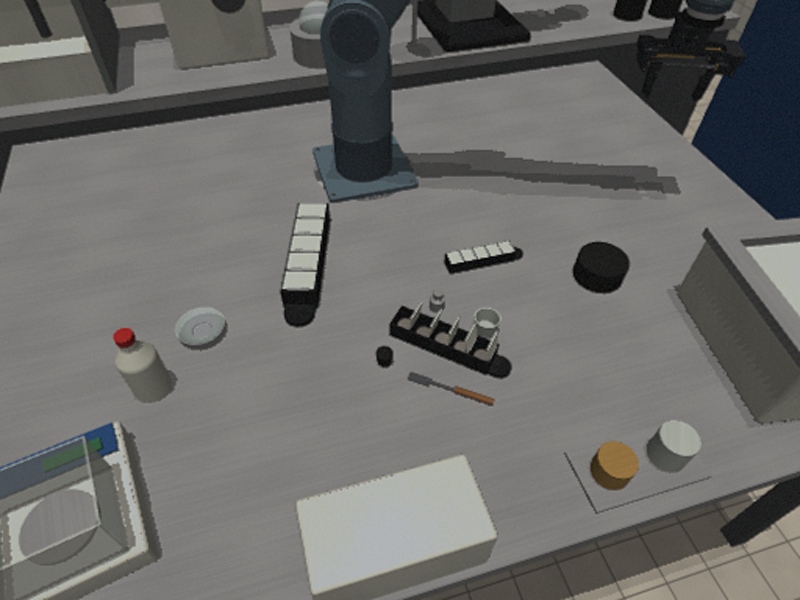

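The target is the box with open lids. In the top view its tab is at (312,226) and its far end at about (395,300). I'll enlarge it.

```bash
python3 - <<'E'
import cv2,numpy as np
im=np.load('top0.npy')[:,:,::-1]
c=im[130:205,185:285];c=cv2.convertScaleAbs(c,alpha=1.6,beta=20);cv2.imwrite('pics/c1.png',cv2.resize(c,(800,600),interpolation=cv2.INTER_CUBIC))
E
```

```text
(no output)
```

View pics/c1.png

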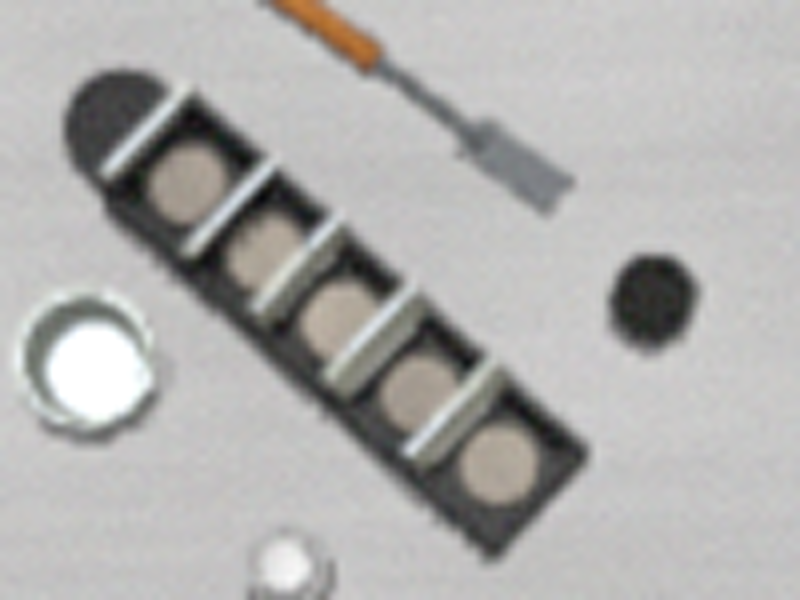

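The well discs in the crop are at (188,180), (266,250), (343,320), (420,392) and (498,465). The far top corners are at (590,453) and (492,548).

```bash
cat > h.py <<'E'
from bench import arm
import numpy as np
def ray(n,uv,z):
    p=arm.camera_params(n);K=np.array(p['intrinsics']);E=np.array(p['extrinsics'])
    d=E[:3,:3]@np.linalg.solve(K,[uv[0],uv[1],1]);o=E[:3,3]
    return o+d*(z-o[2])/d[2]
E
python3 - <<'E'
from h import *
f=lambda u,v,z:ray('top',(185+(u-3.5)/8,130+(v-3.5)/8),z)
for z in (.005,.02,.035):
    W=np.array([f(*p,z) for p in [(188,180),(266,250),(343,320),(420,392),(498,465)]])
    d=W[4]-W[0];print(z,W[0].round(4),W[2].round(4),W[4].round(4),np.linalg.norm(d)/4,np.degrees(np.arctan2(d[1],d[0])))
a,b=f(590,453,.035),f(492,548,.035);d=a-b
print('far',a,b,(a+b)/2,np.linalg.norm(d),np.degrees(np.arctan2(d[1],d[0]))-90)
print('tabtip',f(85,95,.008)); print('hinge line1 top',f(185,88,.07),f(108,172,.07))
for n,p in dict(tin=(90,365,.03),weight=(285,562,.04),stop=(655,300,.028),spat=(550,210,.003),spat2=(375,55,.01)).items(): print(n,f(*p).round(3))
E
```

```text
0.005 [0.6218 0.0613 0.005 ] [0.5688 0.0055 0.005 ] [ 0.5146 -0.0495  0.005 ] 0.03852186482759022 -134.04904415182952
0.02 [0.6185 0.0597 0.02  ] [0.5662 0.0047 0.02  ] [ 0.5127 -0.0497  0.02  ] 0.03806183045341159 -134.0490441518295
0.035 [0.6153 0.0582 0.035 ] [0.5636 0.0038 0.035 ] [ 0.5107 -0.0499  0.035 ] 0.03760179607923298 -134.04904415182946
far [ 0.51425152 -0.08227279  0.035     ] [ 0.48147348 -0.04720047  0.035     ] [ 0.4978625  -0.06473663  0.035     ] 0.0480048693027313 -136.93665116709937
tabtip [0.65358653 0.09829089 0.008     ]
hinge line1 top [0.6402524  0.05538565 0.07      ] [0.61124845 0.08231367 0.07      ]
tin [0.55  0.094 0.03 ]
weight [0.478 0.025 0.04 ]
stop [ 0.569 -0.107  0.028]
spat [ 0.608 -0.07   0.003]
spat2 [ 0.665 -0.008  0.01 ]
```

>>> {"name": "jog_arm", "arguments": {
  "commands": [
    [[-4.72,-2.46,0],[0,0,0],0],
    [[-4.72,-2.46,0],[0,0,0],0],
    [[-4.72,-2.46,0],[0,0,0],0],
    [[-4.72,-2.46,0],[0,0,0],0],
    [[-4.72,-2.46,0],[0,0,0],0],
    [[-4.72,-2.46,0],[0,0,0],0],
    [[-4.72,-2.46,0],[0,0,0],0],
    [[-4.72,-2.46,0],[0,0,0],0],
    [[-4.72,-2.46,0],[0,0,0],0],
    [[-4.72,-2.46,0],[0,0,0],0],
    [[-4.72,-2.46,0],[0,0,0],0],
    [[-4.72,-2.46,0],[0,0,0],0]
  ],
  "newtons": 10
}}

```text
time: 1.6
position: [0.6611, 0.1011, 0.2383]
tool_rot: [[-0.919, 0.395, -0.001], [0.395, 0.919, 0.0], [0.001, -0.0, -1.0]]
ft_force: [0.2, 0.8, 0.1]
opening: 0.0006
gripper_force: 0.0
```

>>> {"name": "jog_arm", "arguments": {
  "commands": [
    [[0,0,0],[0,0,10],0],
    [[0,0,0],[0,0,10],0],
    [[0,0,0],[0,0,10],0],
    [[0,0,0],[0,0,10],0],
    [[0,0,0],[0,0,10],0],
    [[0,0,0],[0,0,10],0],
    [[0,0,0],[0,0,10],0],
    [[0,0,0],[0,0,10],0],
    [[0,0,0],[0,0,10],0],
    [[0,0,0],[0,0,10],0],
    [[0,0,0],[0,0,10],0],
    [[0,0,0],[0,0,1],0],
    [[0,0,0],[0,0,0],0],
    [[0,0,0],[0,0,0],0]
  ]
}}

```text
time: 3.35
position: [0.6604, 0.1024, 0.2387]
tool_rot: [[0.696, 0.718, -0.0], [0.718, -0.696, 0.0], [0.0, -0.0, -1.0]]
ft_force: [-0.2, -0.0, -0.4]
opening: 0.0005
gripper_force: 0.0
```

```bash
python3 - <<'E'
from h import *
import cv2
s=arm.get_state();R=np.array(s['tool_rot']);print(s['time'],s['position'],R.round(4).tolist(),s['opening'],s['q'],s['ft_force'])
p=arm.camera_params('wrist');print(np.round(p['extrinsics'],3).tolist())
im=arm.read_camera('wrist');cv2.imwrite('pics/w.png',cv2.resize(im[:,:,::-1],(800,600),interpolation=cv2.INTER_CUBIC))
K=np.array(p['intrinsics']);E=np.array(p['extrinsics'])
c=np.array([.5656,.0048,0]);u=np.array([-.697,-.717,0])
for i in range(1,6):
    X=c+(i-3)*.038*u+[0,0,.02];v=K@(E[:3,:3].T@(X-E[:3,3]));print(i,(v[:2]/v[2]*1.5625).round(0))
E
```

```text
3.35 [0.66044095 0.10236035 0.23869596] [[0.6965, 0.7176, -0.0001], [0.7176, -0.6965, 0.0001], [0.0, -0.0002, -1.0]] 0.0005254872033667762 [-34.82714115  36.21724423  34.44827116  86.57064429 -21.83527713
  64.02343122 -40.05552659] [-0.23997333 -0.005054   -0.38554942]
[[0.717, -0.673, -0.182, 0.706], [-0.697, -0.692, -0.187, 0.15], [-0.001, 0.261, -0.965, 0.385], [0.0, 0.0, 0.0, 1.0]]
1 [398. 331.]
2 [398. 375.]
3 [398. 417.]
4 [398. 457.]
5 [398. 495.]
```

View pics/w.png

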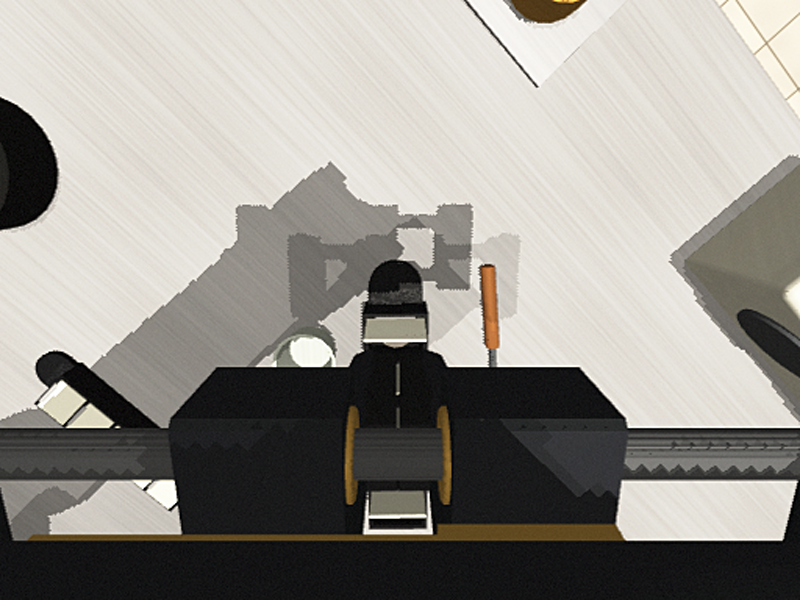

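The box lies straight under the tool: its axis is at column 396 and the fingers are at 398. Next I go down in front of lid 1.

>>> {"name": "jog_arm", "arguments": {
  "commands": [
    [[0,0,4],[0,0,0],0],
    [[0,0,5],[0,0,0],0],
    [[0,0,5],[0,0,0],0],
    [[0,0,4],[0,0,0],0],
    [[0,0,1.7],[0,0,0],0],
    [[0,0,0],[0,0,0],0],
    [[0,0,0],[0,0,0],0]
  ]
}}

```text
time: 4.28
position: [0.662, 0.1024, 0.0436]
tool_rot: [[0.698, 0.716, 0.003], [0.716, -0.698, 0.0], [0.002, 0.002, -1.0]]
ft_force: [-0.0, -1.0, 0.0]
opening: 0.0004
gripper_force: 0.0
```

>>> {"name": "jog_arm", "arguments": {
  "commands": [
    [[0,0,0.1],[0,0,0],0],
    [[0,0,0],[0,0,0],0],
    [[0,0,0],[0,0,0],0],
    [[-0.6,0,0],[0,0,0],0],
    [[-0.6,0,0],[0,0,0],0],
    [[-0.6,0,0],[0,0,0],0],
    [[-0.6,0,0],[0,0,0],0],
    [[-0.6,0,0],[0,0,0],0],
    [[-0.6,0,0],[0,0,0],0],
    [[-0.6,0,0],[0,0,0],0],
    [[-0.6,0,0],[0,0,0],0],
    [[-0.6,0,0],[0,0,0],0],
    [[-0.6,0,0],[0,0,0],0],
    [[-0.6,0,0],[0,0,0],0],
    [[0,0,0],[0,0,0],0]
  ]
}}

```text
time: 6.15
position: [0.614, 0.0545, 0.0407]
tool_rot: [[0.698, 0.716, -0.0], [0.716, -0.698, -0.0], [-0.0, -0.0, -1.0]]
ft_force: [-0.3, 1.1, 0.3]
opening: 0.0005
gripper_force: 0.0
```

```bash
python3 - <<'E'
from h import *
import cv2
s=arm.get_state();P=np.array(s['position']);u=np.array([-.697,-.717]);d=P[:2]-[.5656,.0048]
print(P,'along',d@u+.076,'across',d@[u[1],-u[0]],s['ft_force'])
im=arm.read_camera('scene')[:,:,::-1]
c=cv2.convertScaleAbs(im[160:265,230:370],alpha=1.3);cv2.imwrite('pics/s1.png',cv2.resize(c,(800,600),interpolation=cv2.INTER_CUBIC))
E
```

```text
[0.61402162 0.05453335 0.04074065] along 0.006591322796145618 across -5.4154298278055735e-05 [-0.28672969  1.06191529  0.30948571]
```

View pics/s1.png

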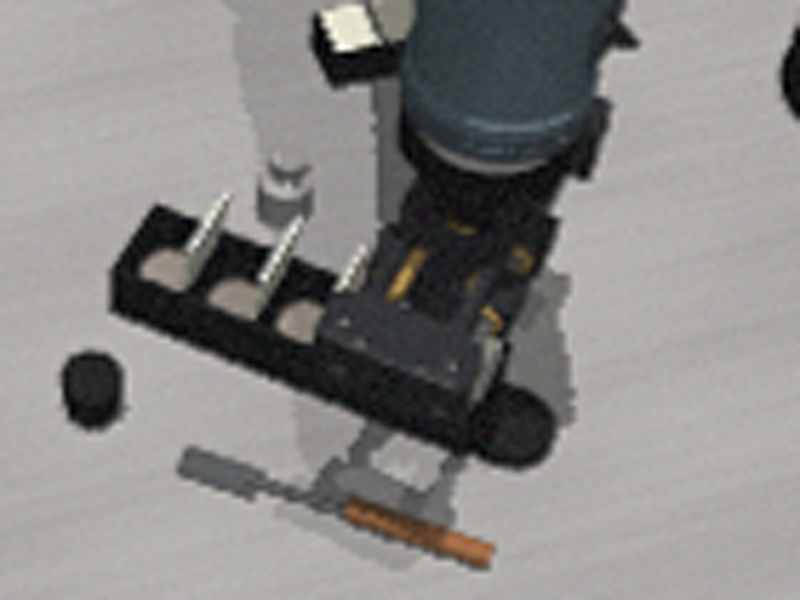

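```bash
python3 - <<'E'
from h import *
p=arm.camera_params('scene');K=np.array(p['intrinsics']);E=np.array(p['extrinsics'])
c=np.array([.5656,.0048,0]);u=np.array([-.697,-.717,0]);x=np.array([u[1],-u[0],0])
for y in (-.093,-.076):
  for a in (-.022,.022):
    for z in (.038,.072):
      X=c+y*u+a*x+[0,0,z];v=K@(E[:3,:3].T@(X-E[:3,3]));v=v[:2]/v[2];print(y,a,z,((v-[230,160])*5.714).round(0))
E
```

```text
-0.093 -0.022 0.038 [470. 406.]
-0.093 -0.022 0.072 [480. 364.]
-0.093 0.022 0.038 [504. 340.]
-0.093 0.022 0.072 [514. 296.]
-0.076 -0.022 0.038 [436. 392.]
-0.076 -0.022 0.072 [445. 350.]
-0.076 0.022 0.038 [471. 326.]
-0.076 0.022 0.072 [480. 283.]
```

The white strip from (470,400) to (505,340) matches the hinge edge of lid 1 lying flat, so lid 1 is folded. I carry on.

>>> {"name": "jog_arm", "arguments": {
  "commands": [
    [[-0.7,0,0],[0,0,0],0],
    [[-0.7,0,0],[0,0,0],0],
    [[-0.7,0,0],[0,0,0],0],
    [[-0.7,0,0],[0,0,0],0],
    [[-0.7,0,0],[0,0,0],0],
    [[-0.7,0,0],[0,0,0],0],
    [[-0.7,0,0],[0,0,0],0],
    [[-0.7,0,0],[0,0,0],0],
    [[-0.7,0,0],[0,0,0],0],
    [[-0.7,0,0],[0,0,0],0]
  ]
}}

```text
time: 7.45
position: [0.5651, 0.0045, 0.0407]
tool_rot: [[0.698, 0.716, -0.0], [0.716, -0.698, -0.0], [-0.0, -0.0, -1.0]]
ft_force: [-0.2, 0.6, -0.3]
opening: 0.0004
gripper_force: 0.0
```

>>> {"name": "jog_arm", "arguments": {
  "commands": [
    [[-0.7,0,0],[0,0,0],0],
    [[-0.7,0,0],[0,0,0],0],
    [[-0.7,0,0],[0,0,0],0],
    [[-0.7,0,0],[0,0,0],0],
    [[-0.7,0,0],[0,0,0],0],
    [[-0.7,0,0],[0,0,0],0],
    [[-0.7,0,0],[0,0,0],0],
    [[-0.7,0,0],[0,0,0],0],
    [[-0.7,0,0],[0,0,0],0],
    [[-0.7,0,0],[0,0,0],0]
  ]
}}

```text
time: 8.7
position: [0.5162, -0.0457, 0.0407]
tool_rot: [[0.698, 0.716, -0.0], [0.716, -0.698, -0.0], [-0.0, -0.0, -1.0]]
ft_force: [0.4, -0.1, -0.4]
opening: 0.0006
gripper_force: 0.1
```

>>> {"name": "jog_arm", "arguments": {
  "commands": [
    [[-0.7,0,0],[0,0,0],0],
    [[-0.7,0,0],[0,0,0],0],
    [[-0.7,0,0],[0,0,0],0],
    [[-0.7,0,0],[0,0,0],0],
    [[-0.6,0,0],[0,0,0],0],
    [[0,0,0],[0,0,0],0],
    [[0,0,0],[0,0,0],0]
  ]
}}

```text
time: 9.57
position: [0.4932, -0.0694, 0.0407]
tool_rot: [[0.698, 0.716, 0.0], [0.716, -0.698, 0.0], [0.0, 0.0, -1.0]]
ft_force: [-0.2, -0.2, -0.2]
opening: 0.0006
gripper_force: 0.0
```

>>> {"name": "jog_arm", "arguments": {
  "commands": [
    [[-0.8,0,0],[0,0,0],0],
    [[-0.8,0,0],[0,0,0],0],
    [[-0.8,0,0],[0,0,0],0],
    [[0,0,-2],[0,0,0],0],
    [[0,0,-5],[0,0,0],0],
    [[0,0,-5],[0,0,0],0],
    [[0,0,-5],[0,0,0],0],
    [[0,-5,0],[0,0,0],0],
    [[0,-5,0],[0,0,0],0],
    [[0,-5,0],[0,0,0],0],
    [[0,0,0],[0,0,0],0],
    [[0,0,0],[0,0,0],0]
  ]
}}

```text
time: 11.08
position: [0.3693, 0.0176, 0.211]
tool_rot: [[0.698, 0.716, 0.001], [0.716, -0.698, 0.0], [0.001, 0.001, -1.0]]
ft_force: [-0.3, 0.4, 0.3]
opening: 0.0006
gripper_force: 0.0
```

```bash
python3 - <<'E'
from h import *
import cv2
print(arm.get_state()['position'])
a=arm.read_camera('scene')[:,:,::-1][160:265,230:370];b=arm.read_camera('top')[:,:,::-1][130:205,185:285]
f=lambda c:cv2.resize(cv2.convertScaleAbs(c,alpha=1.3),(400,300),interpolation=cv2.INTER_CUBIC)
cv2.imwrite('pics/e.png',np.hstack([f(a),f(b)]))
E
```

```text
[0.36933898 0.01760194 0.21097024]
```

View pics/e.png

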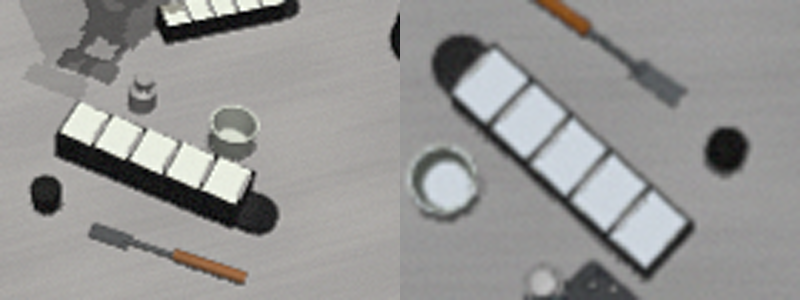

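All five lids are flat, the box and the things around it haven't moved, and the arm is clear.

```bash
python3 -c "
from bench import arm
print(arm.close_job())"
```

```text
the job is handed in; nothing more can be done
None
```

I folded all five lids shut in order from the tab end, moved the arm clear and handed the job in; the last pictures show every lid flat and the box and its neighbours unmoved, but no verdict was returned.

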